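# Index the meter table one station on

## Robot

A 6-joint arm with a two-finger parallel gripper is mounted at the origin on the work surface. World frame = base frame: x ahead of the robot, y to its left, z up, the work surface at z = 0. Lengths are in m, angles in rad, forces in N, time in s.
With the tool pointing down it reaches from about 0.35 to 0.775 m from the base axis. Payload 7.3 kg.
Tool frame: the origin (TCP) lies at the very end of the fingers, on their centre line; the grasp point (between the pads) lies 19 mm behind it (robot.pinch_z is the distance from the TCP to the grasp point, in m); z points along the fingers, y is the line along which they close (so a half turn about z gives the same grasp; the last joint's range is limited). The gripper opens to 92 mm and grips with 3 to 60 N. Pads are 19 mm wide; open, the fingers measure 130 mm over their backs; the gripper's body (75 mm by 190 mm) begins 47 mm behind the grasp point.
Start: joints at [-1.291, 0.342, 1.524, -0, 1.275, -0.146], TCP at [0.217, -0.478, 0.227] pointing down, gripper open.
Joint ranges: [-2.53, 2.53], [-0.77, 2.02], [0.04, 2.7], [-1, 4.14], [0.28, 2.66], [-3.11, 3.11]. Speed limits (rad/s): [2.57, 2.57, 3.14, 3.14, 3.14, 3.14].

## Interface

Orientations are given as [roll, pitch, yaw] about the fixed x, y, z axes, in that order (R = Rz(yaw) Ry(pitch) Rx(roll)).
In Python, from cell import robot gives the robot as it stands.
- The arm moves only by the tool move_arm, never from a script. Its argument "motion" is a list of rows, each a list of 6 numbers: the shift along the tool's x, y, z in units of 0.1 m (1.0 is 0.1 m), then the turn, a rotation vector about the tool's x, y, z in units of pi rad (1.0 is pi rad). In form: [[dx, dy, dz, rx, ry, rz], ...]. A call has 1 to 12 rows; each row is the pose to reach, as a shift and turn from the pose commanded when the call began, along the tool's axes at that moment, turning the shorter way round; what a row does not reach only later rows make up. A row lasts 1/8 s, in which the tool goes at most 62.5 mm and 10.7 degrees, less where a joint would pass 70% of its speed; a pose out of reach is approached as far as the arm can. A call with a number of a shift or a turn outside -1 to 1 is refused whole. A call with a gripper value outside its range is refused whole. "fingers" is the opening, from -1 (shut) to 1 (fully open), set as the call begins (left out, the last holds). The fingers move at their own pace and stop on an object; "newtons" is the grip in N (left out, the last holds). Time passes only in rows, so rows that repeat a pose let the fingers close. It gives the time, the measured TCP pose, the force, the opening and the grip force at its end, in the units of the state.
- robot.observe(): the state, without advancing time (a new reading comes with each control period).
- robot.read_camera(name): name is "side" or "top"; returns a dict with "image" (420x560x3 uint8, red, green, blue), "range_z" (420x560 float32, m along the optical axis (not along the pixel's ray), 0 where there is no reading), "vfov" (degrees; the focal length in pixels is half the picture's height over the tangent of half this angle, whatever the lens; pixels are square), "cx", "cy" (the principal point, pixels), "k1" (the pictures are not rectified: a ray, as slopes to the right and down, at radius r is drawn at 1 + k1 r^2 times it, then the intrinsics apply), "extrinsics" (4x4, takes a point from camera to world coordinates). Camera axes: x right, y up, looking along -z (the intrinsics and any distortion apply to the point x, -y, -z); pixel columns grow to the right and rows downward; lengths in m; the calibration is good to about 2 mm. A picture is of the moment at which its call begins.
- robot.hand_in(): hands the job in; it is judged then, once.
The state is a dict: "time": time; "qpos": joint angles; "qvel": joint speeds; "joint_efforts": joint torques, N m; "tool_pos": TCP position; "tool_rot": TCP orientation; "contact_force": force on the tool from outside, world axes, zero at the start; "torque": the same for the moment, N m; "opening": finger opening in m; "grip_force": force on a finger pad.
Only numpy, scipy, OpenCV 4.12 (cv2) and the standard library are available. Lean on these libraries where they do the work, as an engineer would, in place of code of your own. Each camera call takes 0.05 s, during which the arm holds its last target. There are 200 camera calls.

## Task

The next panel meter has to come in front of the reading camera: press the red indexing plunger in with a fingertip, turn the table clockwise (seen from above) to the next hole by pushing the black post beside it, and let the plunger spring fully out into that hole, not running past it. Grasp nothing, neither post nor cap; leave the meters lying in their nests and the other things on the bench where they are.

Things in the scene. Friction and masses are not known exactly. Their poses are not given: they have to be found in the camera images.
- index_base: Fixed base of the six-station indexing table: green foot, origin under its centre, and a steel index plate 380 mm across, top 54 mm above the bench, with six holes 60 degrees apart at 160 mm radius, joined by a slot. On its own +y side stands a grey reading camera on a column, up to 245 mm from the axis and 225 mm high. At the start the plunger lies 60 degrees clockwise of the base's own +x.
- table_axis (a point): Point of the fixed base on the upright turning axis, level with the top of the round bright metal platter (270 mm across, top 72 mm above the bench) that turns on it and carries six nests.
- plunger_cap (a point): Centre of the top of the plunger's red round cap, 34 mm across, 8 mm thick, facing straight up and pressed straight down. Out, it is 108 mm above the bench. It sits 160 mm from the table axis on a grey arm of the platter (arm's top 84 mm above the bench) and travels with it. Nothing else on the platter but the turning post is higher.
- post_top (a point): Top of the black upright turning post, 20 mm across, 137 mm above the bench, standing 53 mm out of the same arm on the clockwise side of the cap (seen from above); 30 mm from cap centre to post axis, so a fingertip on the cap's centre has 20 mm to the post's side. Pushing the post sideways turns the platter, and it turns with it.
- plunger (a joint): Plunger travel in m: 0 fully out, 0.010 its stop, sprung up by 3.5 N at 0 to 7 N at the stop. Out, its collar stands 6 mm up in a hole of the index plate and locks the platter. From 0.006 on the collar is below the plate and the platter turns. Let go between holes, it slides under the plate at 0.006 and springs out to 0 by itself, locking, when it comes over a hole.
- platter (a joint): Platter angle in rad, growing clockwise seen from above: about 0 in the start hole, 1.047 (60 degrees) in the next hole clockwise, with about 0.013 of play either way when locked (up to 0.03 if leaned on with 25 N). The bearing is stiff: 2 to 3 N sideways at the post turn it, it is heavy (about 7 kg) and stays where it is left.
- meter1: Loose black panel meter with a white dial, 50 x 50 x 26 mm, about 90 g, lying dial up in a nest of the platter; origin at the centre of its underside, z up.
- nest1 (a point): Centre of the floor of the nest that holds meter1: a square of four brass rails 8 mm high, 88 mm from the axis; turns with the platter.
- meter2: Loose black panel meter with a white dial, 50 x 50 x 26 mm, about 90 g, lying dial up in a nest of the platter; origin at the centre of its underside, z up.
- nest2 (a point): Centre of the floor of the nest that holds meter2: a square of four brass rails 8 mm high, 88 mm from the axis; turns with the platter.
- meter3: Loose black panel meter with a white dial, 50 x 50 x 26 mm, about 90 g, lying dial up in a nest of the platter; origin at the centre of its underside, z up.
- nest3 (a point): Centre of the floor of the nest that holds meter3: a square of four brass rails 8 mm high, 88 mm from the axis; turns with the platter.
- meter4: Loose black panel meter with a white dial, 50 x 50 x 26 mm, about 90 g, lying dial up in a nest of the platter; origin at the centre of its underside, z up.
- nest4 (a point): Centre of the floor of the nest that holds meter4: a square of four brass rails 8 mm high, 88 mm from the axis; turns with the platter.
- calculator: Loose desk calculator, black, 150 x 105 x 19 mm, on the bench; origin at the centre of its underside.
- tape_measure: Loose red tape measure, 65 x 36 x 58 mm high; origin at the centre of its underside.
- scraper: Loose orange plastic scraper, 160 x 44 x 16 mm; origin in its underside, mid-length.
- screwdriver: Loose screwdriver with a yellow handle, 170 mm long, lying on the bench; origin in its underside.

How it is judged:
On the way, in this order (a step that is already met when the one before it is completed fails the run):
1. the plunger is pressed in while the table is still at its first hole (value of joint plunger above 0.0045 m and value of joint platter below 0.06 rad and contact force between the fingers and plunger above 0.5 N), for 0.05 s.
2. the table is turned clockwise off its hole (value of joint platter above 0.3 rad and value of joint plunger above 0.004 m).
3. the plunger has sprung out into the next hole (value of joint platter between 1.0172 and 1.0772 rad and value of joint plunger below 0.0015 m), for 0.2 s.
At the end, for the whole second after the job is handed in: The table stands at the next hole clockwise (60 degrees on, within 1.7 degrees) at rest, the plunger is out to within 1.5 mm of its top and so locked in the hole, and every meter lies in its nest, within 6 mm (all of step 3 and velocity of joint platter between -0.02 and 0.02 rad/s and distance between meter1 and nest1 below 0.006 m and distance between meter2 and nest2 below 0.006 m and distance between meter3 and nest3 below 0.006 m and distance between meter4 and nest4 below 0.006 m); the robot touches nothing.
It fails at once if the post or the plunger cap was taken between the fingers ((horizontal distance between the grasp point and post_top below 0.01 m and z of the grasp point in the frame of post_top below -0.004 m) or (horizontal distance between the grasp point and plunger_cap below 0.012 m and z of the grasp point in the frame of plunger_cap below 0.003 m)).
It fails at once if the table was turned the wrong way or run past the next hole (value of joint platter below -0.08 rad or value of joint platter above 1.1672 rad).
It fails at once if a meter was lifted, tipped or knocked out of its nest (distance between meter1 and nest1 above 0.008 m or distance between meter2 and nest2 above 0.008 m or distance between meter3 and nest3 above 0.008 m or distance between meter4 and nest4 above 0.008 m or angle between any of meter1, meter2, meter3, meter4's own z axis and vertical above 0.15 rad).
It fails at once if something else on the bench was moved more than 20 mm (distance of any of calculator, tape_measure, scraper, screwdriver from where it was at the start of the episode above 0.02 m).
It also fails if it takes over 42 s, if anything falls off the work surface, if the arm or the gripper's body presses on something with over 40 N, if the wrist force passes 120 N, or if a joint passes its speed limit or range.

## Working session

There is one attempt and no reset: what is moved stays moved. The work goes in short steps, Python scripts to look and compute and a tool call to move; the robot and the scene stay as the last step left them, time stands still between calls to the robot, and variables do not carry over. Pictures are saved under pics/ and viewed, at most 10 in all, crops included, and the job is handed in when it is done.

Besides the shell and the picture viewer there is one more tool, called after ">>>" in YAML: its name, and indented under it one key for each argument. move_arm: Moves the arm, as the interface text tells. Shifts and turns lie within -1 to 1; 1 stands for 0.1 m of shift or pi rad of turn. Its arguments: {"type":"object","properties":{"motion":{"type":"array"},"fingers":{"type":"number"},"newtons":{"type":"number"}},"required":["motion"]}

```bash
mkdir -p pics; cat > h.py <<'E'
import numpy as np, cv2
from cell import robot
def K(c):
    h,w=c['image'].shape[:2]; f=h/2/np.tan(np.radians(c['vfov'])/2); return f
def ray(c,u,v):
    f=K(c); d=np.array([(u-c['cx'])/f,(v-c['cy'])/f]); s=d.copy()
    for _ in range(20): s=d/(1+c['k1']*(s@s))
    E=c['extrinsics']; return E[:3,3],E[:3,:3]@np.array([s[0],-s[1],-1])
def onz(c,u,v,z):
    o,d=ray(c,u,v); return o+d*(z-o[2])/d[2]
def ranged(c,u,v):
    o,d=ray(c,u,v); return o+d*c['range_z'][int(v),int(u)]
def blobs(m,amin=30):
    n,l,s,ce=cv2.connectedComponentsWithStats(m.astype(np.uint8)); return [(s[i][4],*ce[i],*s[i][:4]) for i in range(1,n) if s[i][4]>=amin]
E
python3 - <<'E'
from h import *
for n in('top','side'):
    c=robot.read_camera(n); cv2.imwrite(f'pics/{n}0.png',c['image'][:,:,::-1]); print(n,c['vfov'],c['k1'],c['extrinsics'].round(3).tolist())
    h=cv2.cvtColor(c['image'],cv2.COLOR_RGB2HSV)
    m=((h[...,0]<8)|(h[...,0]>172))&(h[...,1]>150)&(h[...,2]>80)
    for b in blobs(m): print(np.round(b),onz(c,b[1],b[2],.108).round(3),ranged(c,b[1],b[2]).round(3))
print(robot.observe())
E
```

```text
top 46.122052512628365 -0.017852131509344418 [[-0.014, 0.994, -0.104, 0.383], [-1.0, -0.013, 0.007, 0.07], [0.006, 0.104, 0.995, 1.501], [0.0, 0.0, 0.0, 1.0]]
[ 97. 321. 165. 316. 160.  11.  11.] [ 0.642 -0.055  0.108] [ 0.642 -0.055  0.107]
[257. 430. 272. 419. 265.  23.  16.] [ 0.333 -0.356  0.108] [ 0.331 -0.37   0.061]
side 48.3314850242256 -0.1323617851625748 [[-0.897, 0.308, -0.316, 0.131], [-0.441, -0.66, 0.608, 0.83], [-0.021, 0.685, 0.728, 1.035], [0.0, 0.0, 0.0, 1.0]]
[167. 391. 157. 383. 149.  17.  24.] [ 0.319 -0.292  0.108] [ 0.329 -0.352  0.059]
[ 73. 261. 175. 256. 171.  11.   9.] [ 0.644 -0.052  0.108] [ 0.645 -0.054  0.106]
{'time': 0.1, 'qpos': array([-1.29099804e+00,  3.42652796e-01,  1.52495553e+00,  1.68842842e-05,
        1.27540215e+00, -1.45963062e-01]), 'qvel': array([ 0.00019872, -0.00326422, -0.0024781 , -0.00133756,  0.00177329,
       -0.00157213]), 'joint_efforts': array([ 1.82896631e-03, -4.32006061e+01, -2.44694799e+01,  7.18412292e-02,
        5.26040629e-02, -4.29266777e-05]), 'tool_pos': array([ 0.21676927, -0.47774254,  0.22610271]), 'tool_rot': array([-3.14019226e+00, -2.22189916e-04,  4.25756262e-01]), 'contact_force': array([ 0.33577072, -0.28654456, -0.21981616]), 'torque': array([ 0.02525288, -0.04154361, -0.01046689]), 'grip_force': 0.0, 'opening': 0.0919110695625188}
```

View pics/top0.png

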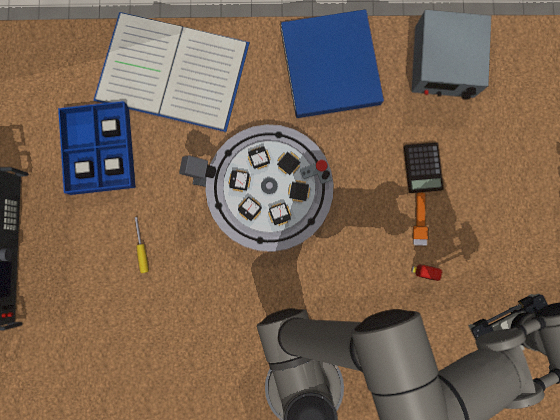

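View pics/side0.png

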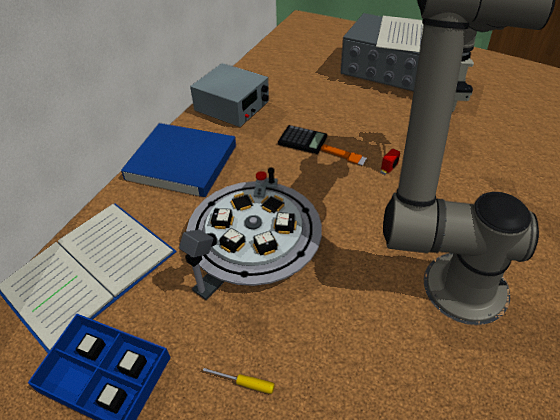

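The top view shows the table centred at about (269,186), the red cap at (321,165), the post just clockwise of it at (326,175), and the reading camera far away on the left. The side view agrees: cap (261,175), post (271,175). Next I measure the axis and the post.

```bash
python3 - <<'E'
from h import *
from scipy.optimize import least_squares
c=robot.read_camera('top'); im=c['image']; R=c['range_z']
h=cv2.cvtColor(im,cv2.COLOR_RGB2HSV)
# index plate holes: dark spots / plate outline using ranged points with z in .046-.062
v,u=np.mgrid[100:280,180:360]; P=np.array([ranged(c,a,b) for a,b in zip(u.ravel(),v.ravel())])
for lo,hi,r in((.046,.062,.19),(.066,.078,.135)):
    m=((P[:,2]>lo)&(P[:,2]<hi)).reshape(u.shape).astype(np.uint8)
    cs,_=cv2.findContours(m,0,1); k=max(cs,key=cv2.contourArea)[:,0,:]+[180,100]
    q=np.array([onz(c,a,b,(lo+hi)/2)[:2] for a,b in k])
    s=least_squares(lambda p:np.hypot(*(q-p[:2]).T)-p[2],[.585,.09,r],loss='soft_l1',f_scale=.002); print('circle',s.x.round(4),s.cost)
A=s.x[:2]
m=(P[:,2]>.118)&(P[:,2]<.15)&(np.hypot(P[:,0]-.635,P[:,1]+.07)<.05)
print('post',m.sum(),P[m].mean(0).round(4), np.c_[u.ravel()[m],v.ravel()[m]].mean(0))
m=((h[...,0]<8)|(h[...,0]>172))&(h[...,1]>150)&(h[...,2]>80)
for n in('top','side'):
    c=robot.read_camera(n); im=c['image']; x,y=(321,170) if n=='top' else (265,175)
    cv2.imwrite(f'pics/{n}z.png',cv2.resize(im[y-30:y+30,x-40:x+40,::-1],None,fx=10,fy=10,interpolation=0))
E
```

```text
circle [0.5899 0.0952 0.1877] 0.0007631524012463471
circle [0.5896 0.096  0.1325] 0.0013675163277448803
post 39 [ 0.6142 -0.0658  0.1335] [325.87179487 173.12820513]
```

View pics/topz.png

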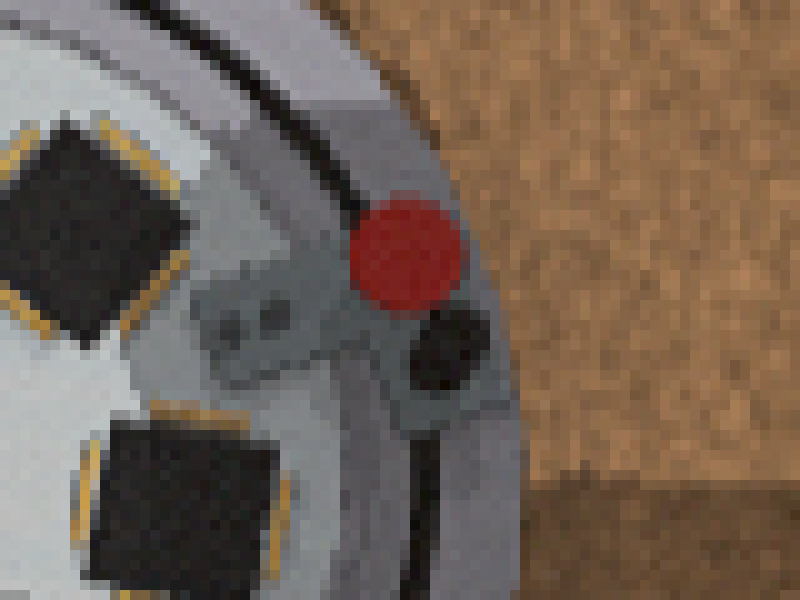

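View pics/sidez.png

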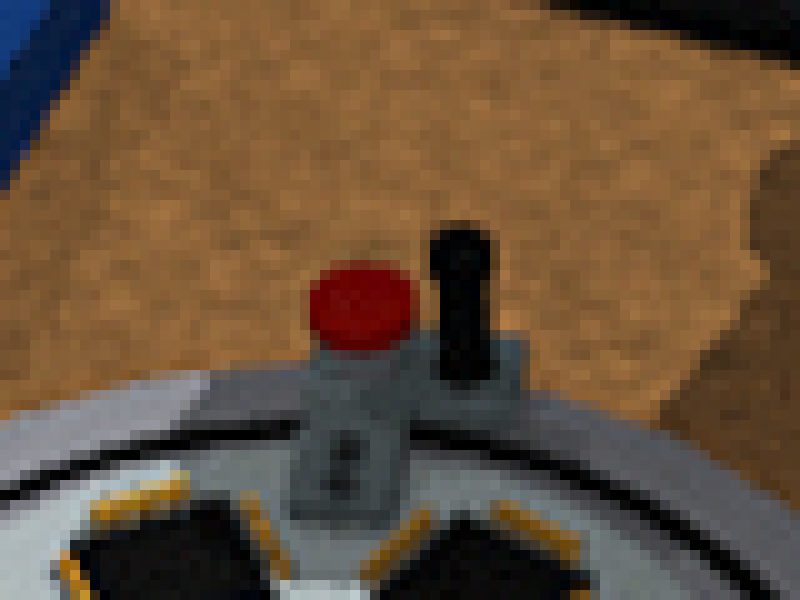

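>>> move_arm:
  motion:
    - [0.4, -0.15, 0, 0, 0, 0]
    - [0.9, -0.35, 0, 0, 0, 0.0267]
    - [0.9, -0.35, 0, 0, 0, 0.0267]
  fingers: -1

```text
time: 0.62
tool_pos: [0.2862, -0.4068, 0.2268]
tool_rot: [-3.141, -0.001, 0.345]
contact_force: [-0.6, -1.1, -0.1]
opening: 0.0664
grip_force: 0.0
```

>>> move_arm:
  motion:
    - [0.4, -0.15, 0, 0, 0, 0]
    - [0.9, -0.35, 0, 0, 0, 0]
    - [0.9, -0.35, 0, 0, 0, 0]

```text
time: 1.0
tool_pos: [0.359, -0.3445, 0.2267]
tool_rot: [-3.142, -0.0, 0.346]
contact_force: [-0.3, -0.7, 0.2]
opening: 0.0364
grip_force: 0.0
```

>>> move_arm:
  motion:
    - [0.4, -0.15, 0, 0, 0, 0]
    - [0.9, -0.35, 0, 0, 0, 0]
    - [0.9, -0.35, 0, 0, 0, 0]

```text
time: 1.38
tool_pos: [0.4317, -0.282, 0.2265]
tool_rot: [3.142, -0.0, 0.346]
contact_force: [-0.1, -1.0, 0.5]
opening: 0.0064
grip_force: 0.0
```

>>> move_arm:
  motion:
    - [0.4, -0.15, 0, 0, 0, 0]
    - [0.9, -0.35, 0, 0, 0, 0]
    - [0.9, -0.35, 0, 0, 0, 0]

```text
time: 1.75
tool_pos: [0.5045, -0.2193, 0.2264]
tool_rot: [3.141, 0.0, 0.345]
contact_force: [-0.2, -1.7, 0.6]
opening: 0.0004
grip_force: 0.0
```

>>> move_arm:
  motion:
    - [0.4, -0.15, 0, 0, 0, 0]
    - [0.9, -0.35, 0, 0, 0, 0]
    - [0.9, -0.35, 0, 0, 0, 0]

```text
time: 2.12
tool_pos: [0.5774, -0.1566, 0.2261]
tool_rot: [3.141, 0.0, 0.344]
contact_force: [-1.2, -0.1, -0.9]
opening: 0.0004
grip_force: 0.0
```

>>> move_arm:
  motion:
    - [0.4, -0.3, 0, 0, 0, 0]
    - [0.8, -0.6, 0.2, 0, 0, 0]
    - [0.965, -0.73, 0.5, 0, 0, 0]
    - [0.965, -0.73, 0.75, 0, 0, 0]
    - [0.965, -0.73, 0.75, 0, 0, 0]

```text
time: 2.75
tool_pos: [0.641, -0.0576, 0.1495]
tool_rot: [-3.14, 0.005, 0.34]
contact_force: [-0.4, 0.6, 0.3]
opening: 0.0007
grip_force: 0.0
```

```bash
python3 - <<'E'
from h import *
c=robot.read_camera('side'); im=c['image']; x,y=265,165
cv2.imwrite(f'pics/side1.png',cv2.resize(im[y-45:y+45,x-60:x+60,::-1],None,fx=6,fy=6,interpolation=0))
print(robot.observe()['tool_pos'])
E
```

```text
[ 0.64211512 -0.05768798  0.15138967]
```

View pics/side1.png

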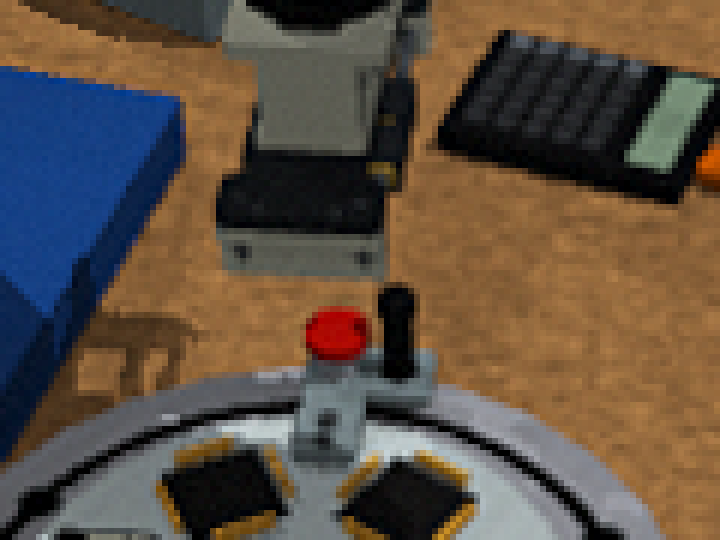

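The gripper body hides the finger from the side (cap at (337,335) and post at (398,330) in the crop), which fits the geometry. Next I descend to just above the cap.

>>> move_arm:
  motion:
    - [0, 0, 0.2, 0, 0, 0]
    - [0, 0, 0.3, 0, 0, 0]
    - [0, 0, 0.35, 0, 0, 0]
    - [0, 0, 0.35, 0, 0, 0]
    - [0, 0, 0.35, 0, 0, 0]

```text
time: 3.42
tool_pos: [0.6434, -0.0555, 0.1175]
tool_rot: [3.141, -0.001, 0.342]
contact_force: [-0.4, 0.1, 0.3]
opening: 0.0001
grip_force: 0.0
```

>>> move_arm:
  motion:
    - [0, 0, 0.06, 0, 0, 0]
    - [0, 0, 0.1, 0, 0, 0]
    - [0, 0, 0.14, 0, 0, 0]
    - [0, 0, 0.18, 0, 0, 0]
    - [0, 0, 0.18, 0, 0, 0]
    - [0, 0, 0.18, 0, 0, 0]

```text
time: 4.18
tool_pos: [0.6431, -0.0553, 0.0992]
tool_rot: [3.141, -0.0, 0.342]
contact_force: [-2.1, 1.5, 5.9]
opening: 0.0003
grip_force: 3.0
```

>>> move_arm:
  motion:
    - [-0.028, 0, 0, 0, 0, 0.0056]
    - [-0.056, -0.001, 0, 0, 0, 0.0111]
    - [-0.084, -0.002, 0, 0, 0, 0.0167]
    - [-0.112, -0.004, 0, 0, 0, 0.0222]
    - [-0.139, -0.006, 0, 0, 0, 0.0278]
    - [-0.167, -0.009, 0, 0, 0, 0.0333]
    - [-0.195, -0.012, 0, 0, 0, 0.0389]
    - [-0.2365, -0.0176, 0, 0, 0, 0.0472]
    - [-0.278, -0.024, 0, 0, 0, 0.0556]
    - [-0.319, -0.032, 0, 0, 0, 0.0639]
    - [-0.36, -0.041, 0, 0, 0, 0.0722]
    - [-0.414, -0.0545, 0, 0, 0, 0.0833]

```text
time: 5.68
tool_pos: [0.6036, -0.0638, 0.0997]
tool_rot: [3.141, -0.004, 0.079]
contact_force: [0.8, 2.3, 5.6]
opening: 0.0003
grip_force: 3.0
```

>>> move_arm:
  motion:
    - [-0.042, -0.0005, 0, 0, 0, 0.0083]
    - [-0.0837, -0.002, 0, 0, 0, 0.0167]
    - [-0.1255, -0.005, 0, 0, 0, 0.025]
    - [-0.1672, -0.0088, 0, 0, 0, 0.0333]
    - [-0.2088, -0.0137, 0, 0, 0, 0.0417]
    - [-0.2503, -0.0197, 0, 0, 0, 0.05]
    - [-0.2916, -0.0268, 0, 0, 0, 0.0583]
    - [-0.3327, -0.035, 0, 0, 0, 0.0667]
    - [-0.3327, -0.035, -0.05, 0, 0, 0.0667]
    - [-0.3327, -0.035, -0.12, 0, 0, 0.0667]
    - [-0.3327, -0.035, -0.17, 0, 0, 0.0667]
    - [-0.3327, -0.035, -0.17, 0, 0, 0.0667]

```text
time: 7.18
tool_pos: [0.569, -0.0634, 0.116]
tool_rot: [3.141, -0.001, -0.129]
contact_force: [-0.0, 0.9, 0.2]
opening: 0.0003
grip_force: 0.0
```

```bash
python3 - <<'E'
from h import *
ims=[]
for n,x,y in(('side',265,180),('top',321,185)):
    c=robot.read_camera(n); im=c['image']
    ims.append(cv2.resize(im[y-50:y+50,x-50:x+50,::-1],(400,400),interpolation=0))
    h=cv2.cvtColor(im,cv2.COLOR_RGB2HSV); m=((h[...,0]<8)|(h[...,0]>172))&(h[...,1]>150)&(h[...,2]>60)
    for b in blobs(m,8):
        p=onz(c,b[1],b[2],.103); print(n,np.round(b),p.round(3),np.degrees(np.arctan2(p[1]-.0956,p[0]-.5897)))
cv2.imwrite('pics/mid.png',np.hstack(ims)); print(robot.observe()['tool_pos'])
E
```

```text
side [ 12. 246. 115. 245. 114.   4.   4.] [ 0.832 -0.305  0.103] -58.868708897373054
side [172. 387. 163. 381. 152.  12.  21.] [ 0.324 -0.269  0.103] -126.05947016372188
side [ 76. 285. 183. 279. 179.  12.   9.] [ 0.568 -0.057  0.103] -98.08480018656398
top [ 17. 426.  92. 424.  90.   4.   5.] [ 0.856 -0.368  0.103] -60.07253118315906
top [297. 429. 272. 416. 264.  26.  17.] [ 0.333 -0.354  0.103] -119.72414663879503
top [ 42.   6. 315.   1. 312.  11.   6.] [0.231 0.833 0.103] 115.97886873364246
[ 0.56867073 -0.06329487  0.11553124]
```

View pics/mid.png

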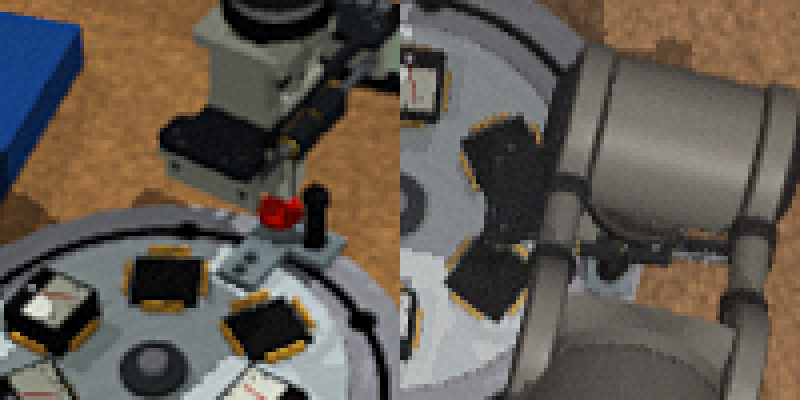

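The cap sits at about −98°, so the platter is about 27° on. The tip is over the cap (crop (280,212)), with the post ahead at (315,215). I push on against the post.

>>> move_arm:
  motion:
    - [-0.028, 0, 0, 0, 0, 0.0056]
    - [-0.056, -0.001, 0, 0, 0, 0.0111]
    - [-0.084, -0.002, 0, 0, 0, 0.0167]
    - [-0.112, -0.004, 0, 0, 0, 0.0222]
    - [-0.1534, -0.0074, 0, 0, 0, 0.0306]
    - [-0.195, -0.012, 0, 0, 0, 0.0389]
    - [-0.2503, -0.0197, 0, 0, 0, 0.05]
    - [-0.3053, -0.0294, 0, 0, 0, 0.0611]
    - [-0.36, -0.041, 0, 0, 0, 0.0722]
    - [-0.4141, -0.0545, 0, 0, 0, 0.0833]
    - [-0.4544, -0.0659, 0, 0, 0, 0.0917]
    - [-0.4944, -0.0783, 0, 0, 0, 0.1]

```text
time: 8.78
tool_pos: [0.521, -0.0492, 0.1158]
tool_rot: [-3.141, -0.001, -0.445]
contact_force: [4.3, -1.5, -2.4]
opening: 0.0005
grip_force: 2.4
```

>>> move_arm:
  motion:
    - [-0.0279, 0, 0, 0, 0, 0.0056]
    - [-0.0558, -0.001, 0, 0, 0, 0.0111]
    - [-0.0837, -0.002, 0, 0, 0, 0.0167]
    - [-0.1116, -0.004, 0, 0, 0, 0.0222]
    - [-0.1394, -0.006, 0, 0, 0, 0.0278]
    - [-0.1672, -0.009, 0, 0, 0, 0.0333]
    - [-0.195, -0.012, 0, 0, 0, 0.0389]
    - [-0.2227, -0.0156, 0, 0, 0, 0.0444]
    - [-0.2503, -0.0197, 0, 0, 0, 0.05]
    - [-0.2778, -0.0243, 0, 0, 0, 0.0556]
    - [-0.3053, -0.0294, 0, 0, 0, 0.0611]
    - [-0.3327, -0.035, 0, 0, 0, 0.0667]

```text
time: 10.28
tool_pos: [0.4925, -0.0319, 0.1159]
tool_rot: [-3.141, -0.001, -0.654]
contact_force: [4.6, -1.9, -2.8]
opening: 0.0003
grip_force: 2.3
```

```bash
cat > see.py <<'E'
from h import *
import sys
c=robot.read_camera('side'); im=c['image']
h=cv2.cvtColor(im,cv2.COLOR_RGB2HSV); m=((h[...,0]<8)|(h[...,0]>172))&(h[...,1]>150)&(h[...,2]>60)
for b in blobs(m,15):
    if 150<b[2]<260 and b[1]<375:
        for z in(.102,.108):
            p=onz(c,b[1],b[2],z); print(np.round(b),p.round(4),np.hypot(p[0]-.5897,p[1]-.0956).round(4),np.degrees(np.arctan2(p[1]-.0956,p[0]-.5897)).round(2),ranged(c,b[1],b[2]).round(4))
cv2.imwrite(sys.argv[1],cv2.resize(im[120:270,180:380,::-1],None,fx=4,fy=4,interpolation=0))
o=robot.observe(); print(o['tool_pos'],o['contact_force'],o['time'])
E
python3 see.py pics/s3.png
```

```text
[ 49. 301. 196. 297. 192.   9.   8.] [ 0.5032 -0.0264  0.102 ] 0.1495 -125.33 [ 0.5029 -0.0256  0.1028]
[ 49. 301. 196. 297. 192.   9.   8.] [ 0.5008 -0.0209  0.108 ] 0.1465 -127.34 [ 0.5029 -0.0256  0.1028]
[ 0.49202562 -0.03154349  0.11583919] [ 3.30510858 -0.34491131 -0.36723927] 10.325
```

>>> move_arm:
  motion:
    - [-0.014, 0, 0, 0, 0, 0.0028]
    - [-0.028, 0, 0, 0, 0, 0.0056]
    - [-0.042, -0.0005, 0, 0, 0, 0.0083]
    - [-0.056, -0.001, 0, 0, 0, 0.0111]
    - [-0.07, -0.0015, 0, 0, 0, 0.0139]
    - [-0.084, -0.002, 0, 0, 0, 0.0167]
    - [-0.0977, -0.003, 0, 0, 0, 0.0194]
    - [-0.1116, -0.004, 0, 0, 0, 0.0222]
    - [-0.1255, -0.005, 0, 0, 0, 0.025]
    - [-0.1394, -0.006, 0, 0, 0, 0.0278]

```text
time: 11.58
tool_pos: [0.4819, -0.0231, 0.1159]
tool_rot: [-3.141, -0.001, -0.741]
contact_force: [5.5, -2.6, -1.8]
opening: 0.0004
grip_force: 2.3
```

```bash
python3 see.py pics/s4.png
```

```text
[ 45. 303. 199. 300. 195.   8.   9.] [ 0.4919 -0.0176  0.102 ] 0.1495 -130.83 [ 0.4916 -0.0167  0.1029]
[ 45. 303. 199. 300. 195.   8.   9.] [ 0.4896 -0.0121  0.108 ] 0.147 -132.9 [ 0.4916 -0.0167  0.1029]
[ 0.48162497 -0.02287915  0.11589909] [ 3.18756952 -1.48439124 -1.04929763] 11.625
```

>>> move_arm:
  motion:
    - [-0.007, 0, 0, 0, 0, 0.0014]
    - [-0.014, 0, 0, 0, 0, 0.0028]
    - [-0.021, 0, 0, 0, 0, 0.0042]
    - [-0.028, 0, 0, 0, 0, 0.0056]
    - [-0.035, 0, 0, 0, 0, 0.007]
    - [-0.042, -0.0005, 0, 0, 0, 0.0083]

```text
time: 12.38
tool_pos: [0.478, -0.0198, 0.1156]
tool_rot: [3.141, 0.001, -0.767]
contact_force: [0.1, -0.8, 0.9]
opening: 0.0005
grip_force: 0.8
```

```bash
python3 see.py pics/s5.png
```

```text
[ 34. 303. 199. 300. 195.   8.   8.] [ 0.4916 -0.018   0.102 ] 0.1501 -130.8 [ 0.4892 -0.0123  0.1083]
[ 34. 303. 199. 300. 195.   8.   8.] [ 0.4893 -0.0126  0.108 ] 0.1476 -132.87 [ 0.4892 -0.0123  0.1083]
[ 0.4779374  -0.01978229  0.11560995] [ 0.71196881 -1.89234485 -0.3620069 ] 12.425
```

The ranged height of the cap rose from 102.9 to 108.3 mm, so the plunger has sprung out into the hole. I back off and lift.

>>> move_arm:
  motion:
    - [0.03, 0, 0, 0, 0, 0]
    - [0.06, 0, 0, 0, 0, 0]
    - [0.06, 0, 0, 0, 0, 0]
    - [0.06, 0, -0.3, 0, 0, 0]
    - [0.06, 0, -0.6, 0, 0, 0]
    - [0.06, 0, -1, 0, 0, 0]
    - [0.06, 0, -1, 0, 0, 0]

```text
time: 13.3
tool_pos: [0.4843, -0.0243, 0.2185]
tool_rot: [-3.138, -0.005, -0.766]
contact_force: [-0.4, -0.0, -0.6]
opening: 0.0004
grip_force: 0.0
```

>>> move_arm:
  motion:
    - [0, 0.3, 0, 0, 0, 0]
    - [0, 0.6, 0, 0, 0, 0]
    - [0, 1, 0, 0, 0, 0]
    - [0, 1, 0, 0, 0, 0]
    - [0, 1, 0, 0, 0, 0]

```text
time: 13.92
tool_pos: [0.4134, -0.0959, 0.2152]
tool_rot: [-3.142, 0.001, -0.767]
contact_force: [0.2, 0.2, 0.3]
opening: 0.0004
grip_force: 0.0
```

```bash
python3 see.py pics/end.png
```

```text
[ 75. 305. 197. 300. 193.  11.  10.] [ 0.4916 -0.0274  0.102 ] 0.1573 -128.6 [ 0.4887 -0.0205  0.1094]
[ 75. 305. 197. 300. 193.  11.  10.] [ 0.4892 -0.0218  0.108 ] 0.1546 -130.54 [ 0.4887 -0.0205  0.1094]
[ 0.413657   -0.09568223  0.21530442] [0.23483994 0.47174746 0.62586805] 13.975
```

View pics/end.png

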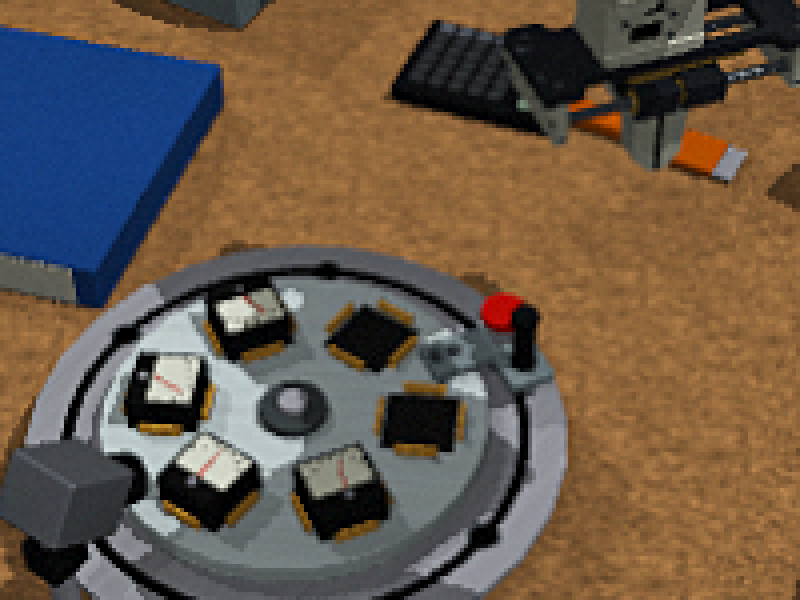

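The arm stands clear. The cap at (503,312) is at its full 108 mm height and at −130.5° (60° on from −70.4°). The four meters lie in their nests, and the calculator and scraper have not been touched. I hand in.

```bash
python3 -c "
from cell import robot
print(robot.hand_in())"
```

```text
the job is handed in; nothing more can be done
None
```

The table has been turned 60° clockwise to the next hole with the plunger sprung fully out, the four meters look in place in their nests, and the job was handed in at about 14 s; no verdict came back.

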